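Sort the bored bungs from the blind ones with a ramrod

TASK

Some of the four rubber bungs in the wooden rack were never bored right through. Take the ramrod and, working along the row from the robot's left, feel down every bore until the rod either stops on a blind bottom or comes out underneath, without forcing it. Finish with the ramrod standing in its hole in the borer stand, every blind bung in the red tray and the sound ones in their own seats, nothing else disturbed.

Things in the scene. Friction and masses are not known exactly. Their poses are not given: they have to be found in the camera images.
- rack: low wooden rack, 62 x 250 mm, board's top 50 mm above the bench, fixed. Origin: under its centre on the bench. In it, along its y axis and 62 mm apart, are four round seats, each with a loose bung. A seat is a 35 mm recess 8 mm deep with a 16 mm hole through its floor, then open air from 34 mm above the bench down, so that a rod can come out under a bung
- seat1 (a point): floor of the rack's first seat counted from the robot's left (+y), on the seat's axis, 42 mm above the bench; the lower end of a bung rests there, 1 mm or so off. The four bungs look alike: brick-red rubber, 31 mm across below, 38 mm across the top, 35 mm high, 42 g. Their 12 mm bore opens in the top 1 mm off centre, in any direction; it goes right through, or is blind and ends 23 mm down
- seat2 (a point): floor of the rack's second seat counted from the robot's left (+y), on the seat's axis, 42 mm above the bench; the lower end of a bung rests there, 1 mm or so off
- seat3 (a point): floor of the rack's third seat counted from the robot's left (+y), on the seat's axis, 42 mm above the bench; the lower end of a bung rests there, 1 mm or so off
- seat4 (a point): floor of the rack's last seat counted from the robot's left (+y), on the seat's axis, 42 mm above the bench; the lower end of a bung rests there, 1 mm or so off
- ramrod: ramrod of a cork-borer set: polished, slippery, round-nosed steel rod 5 mm thick, 80 mm long; steel collar 22 mm across, 4 mm thick; black handle 16 mm across, 52 mm long (136 mm in all, 50 g). Origin: the rod's tip; z runs up the rod (collar's underside at 80 mm, handle 84 to 136 mm). Stands in its hole in the stand, collar on the board
- stand: wooden two-board borer stand, 170 mm along its x axis, 60 mm wide, 96 mm high, fixed, origin under its centre. The ramrod's hole is at x = -50 mm; three brass borers with steel cross handles (44 mm along y) stand fixed in it at x = +8, +36 and +64 mm, their tops 138 mm above the bench
- rod_hole (a point): centre of the mouth of the ramrod's hole (12 mm wide, through a 12 mm board), in the stand's top face, 96 mm above the bench. When the ramrod stands home its tip is 80 mm below this point
- tray: red plastic tray, 170 mm along its x axis, 130 mm along y, walls 4 mm thick and 28 mm high, floor 4 mm thick, fixed, empty. Origin: under its centre on the bench
- reagent_bottle: bystander: amber bottle with black cap, 58 mm across, 115 mm high, origin under its centre
- salt_jar: bystander: white jar with yellow label, 62 mm across, 72 mm high, origin under its centre
- burner: bystander: gas burner with red foot 84 mm across, steel tube, 142 mm high, origin under its foot's centre
Not all that is in view belongs to the job. Several things look just like the tray: the one meant starts farthest to the robot's right.

How it is judged:
By the outcome, as a careful person would: the job done as asked, in the order asked, and still so for the second after the job is handed in, with the robot touching nothing.
It also fails if it takes over 72 s, if anything falls off the work surface, if the arm or the gripper's body presses on something with over 40 N, if the wrist force passes 120 N, or if a joint passes its speed limit or range.

ROBOT

A 7-joint arm with a two-finger parallel gripper is mounted at the origin on the work surface. World frame = base frame: x ahead of the robot, y to its left, z up, the work surface at z = 0. Lengths are in m, angles in rad, forces in N, time in s.
With the tool pointing down it reaches from about 0.425 to 0.825 m from the base axis. Payload 3.6 kg.
Tool frame: the origin (TCP) lies between the finger pads; the fingertips stand 25 mm ahead of it and the grasp point (between the pads) lies 6 mm ahead of it; z points along the fingers, y is the line along which they close (so a half turn about z gives the same grasp; the last joint's range is limited). The gripper opens to 85 mm and grips with 20 to 120 N. Pads are 22 mm wide; open, the fingers measure 114 mm over their backs; the gripper's body (76 mm by 85 mm) begins 54 mm behind the grasp point. The pads swing forward as they close: fully open they stand 13 mm farther back than shut.
Start: joints at [-1.355, 0.615, -0.013, 1.423, 0.008, 1.103, -0.04], TCP at [0.156, 0.631, 0.256] pointing down, gripper open.
Joint ranges: [-3.12, 3.12], [-0.3, 2.06], [-1.34, 1.32], [0.26, 2.42], [-1.36, 4.5], [0.01, 1.98], [-2.84, 2.84]. Speed limits (rad/s): [2.79, 2.79, 3.14, 3.14, 3.14, 3.14, 3.14].

INTERFACE

Orientations are given as a unit quaternion [w, x, y, z].
In Python, from station import robot gives the robot as it stands.
- The arm moves only by the tool move_arm, never from a script. Its argument "commands" is a list of rows, each a list of 5 numbers: the finger opening in mm, from 0 to 85.4, then the shift along the tool's x, y, z in mm, then the turn about the tool's z in rad. In form: [[claw, x, y, z, spin], ...]. A call has 1 to 12 rows; each row shifts and turns the commanded pose from where the row before left it, along the tool's axes as they then stand; what a row does not reach is not made up. A row lasts 1/8 s, in which the tool goes at most 62.5 mm and 10.7 degrees, less where a joint would pass 70% of its speed; a pose out of reach is approached as far as the arm can. A call with a gripper value outside its range is refused whole. The fingers move at their own pace and stop on an object; "squeeze" is the grip in N (left out, the last holds). Time passes only in rows, so rows that do not move let the fingers close. It gives the time, the measured TCP pose, the force, the opening and the grip force at its end, in the units of the state.
- robot.get_obs(): the state, without advancing time (a new reading comes with each control period).
- robot.capture(name): name is "scene" or "side" or "wrist"; returns a dict with "pixels" (480x640x3 uint8, blue, green, red), "vfov" (degrees; the focal length in pixels is half the picture's height over the tangent of half this angle, whatever the lens; pixels are square), "cx", "cy" (the principal point, pixels), "k1" (the pictures are not rectified: a ray, as slopes to the right and down, at radius r is drawn at 1 + k1 r^2 times it, then the intrinsics apply), "rvec" (rotation vector, rad) and "tvec" (3), from world to camera coordinates, as OpenCV has them; the wrist camera has in their place "tool_from_camera" (4x4, takes a point from camera to tool coordinates, whose origin is the TCP and whose axes are the flange's). Camera axes: x right, y down, z forward; pixel columns grow to the right and rows downward; lengths in m; the calibration is good to about 2 mm. A picture is of the moment at which its call begins: read the wrist's pose just before it. There is no depth.
- robot.job_done(): hands the job in; it is judged then, once.
The state is a dict: "time_s": time; "joint_positions": joint angles; "joint_velocities": joint speeds; "effort": joint torques, N m; "ee_pos": TCP position; "ee_rot": TCP orientation; "force": force on the tool from outside, world axes, zero at the start; "torque": the same for the moment, N m; "grip_width": finger opening in m; "grip_force": force on a finger pad.
Only numpy, scipy, OpenCV 4.12 (cv2) and the standard library are available. Lean on these libraries where they do the work, as an engineer would, in place of code of your own. Each camera call takes 0.05 s, during which the arm holds its last target. There are 200 camera calls.

## Working session

There is one attempt and no reset: what is moved stays moved. The work goes in short steps, Python scripts to look and compute and a tool call to move; the robot and the scene stay as the last step left them, time stands still between calls to the robot, and variables do not carry over. Pictures are saved under pics/ and viewed, at most 10 in all, crops included, and the job is handed in when it is done.

Besides the shell and the picture viewer there is one more tool, called after "Emit:" in YAML: its name, and indented under it one key for each argument. move_arm: Moves the arm, as the interface text tells. Its arguments: {"type":"object","properties":{"commands":{"type":"array","items":{"type":"array","items":{"type":"number"}}},"squeeze":{"type":"number"}},"required":["commands"]}

```bash
mkdir -p pics; ls
cat > h.py <<'E'
import numpy as np, cv2
from scipy.spatial.transform import Rotation as R
from station import robot
def cam(name):
    o=robot.get_obs(); c=robot.capture(name)
    im=np.ascontiguousarray(c["pixels"]); f=240/np.tan(np.radians(c["vfov"])/2)
    if name=="wrist":
        q=o["ee_rot"]; T=np.eye(4); T[:3,:3]=R.from_quat([q[1],q[2],q[3],q[0]]).as_matrix(); T[:3,3]=o["ee_pos"]
        T=T@np.array(c["tool_from_camera"])
    else:
        r=cv2.Rodrigues(np.array(c["rvec"],float))[0]; T=np.eye(4); T[:3,:3]=r.T; T[:3,3]=-r.T@np.array(c["tvec"],float).ravel()
    return dict(im=im,f=f,cx=c["cx"],cy=c["cy"],k1=c["k1"],T=T,o=o)
def ray(c,u,v):
    d=np.array([(u-c["cx"])/c["f"],(v-c["cy"])/c["f"]]); s=d.copy()
    for _ in range(20): s=d/(1+c["k1"]*(s@s))
    return c["T"][:3,3], c["T"][:3,:3]@np.array([s[0],s[1],1])
def onz(c,u,v,z):
    p,d=ray(c,u,v); return p+d*(z-p[2])/d[2]
def proj(c,P):
    q=np.linalg.inv(c["T"])@np.append(P,1); s=q[:2]/q[2]; s=s*(1+c["k1"]*(s@s)); return s*c["f"]+[c["cx"],c["cy"]]
def blobs(c,mask,amin=60):
    n,l,s,ce=cv2.connectedComponentsWithStats(mask.astype(np.uint8))
    return [(s[i],ce[i],l==i) for i in range(1,n) if s[i][4]>=amin]
def tool(c_or_o,P):
    "offset of world point in tool axes, mm"
    q=c_or_o["ee_rot"]; return R.from_quat([q[1],q[2],q[3],q[0]]).inv().apply(np.array(P)-c_or_o["ee_pos"])*1000
E
python3 - <<'E'
from h import *
o=robot.get_obs();print({k:np.round(v,3) for k,v in o.items()})
a=cam("scene");b=cam("side");w=cam("wrist")
for n,c in zip("abw",(a,b,w)): print(n,c["f"],c["k1"],c["cx"],c["cy"],np.round(c["T"],3).tolist())
cv2.imwrite("pics/scene.png",a["im"]);cv2.imwrite("pics/side.png",b["im"])
E
```

```text
pics
{'time_s': np.float64(0.0), 'joint_positions': array([-1.356,  0.616, -0.013,  1.425,  0.008,  1.103, -0.04 ]), 'joint_velocities': array([ 0.   ,  0.002,  0.001,  0.   , -0.   ,  0.   ,  0.002]), 'effort': array([ 0.0000e+00, -4.6922e+01,  2.5900e-01, -1.7104e+01,  1.0000e-02,
        1.0000e-02, -0.0000e+00]), 'ee_pos': array([0.155, 0.63 , 0.255]), 'ee_rot': array([-0.   ,  0.121,  0.993, -0.001]), 'force': array([0.156, 0.443, 0.088]), 'torque': array([-0.008, -0.011,  0.039]), 'grip_force': np.float64(0.0), 'grip_width': np.float64(0.085)}
a 448.6027035307233 -0.0524370835049193 321.77830471324904 236.56111095500535 [[-0.792, 0.47, -0.389, 0.938], [0.61, 0.628, -0.483, 0.622], [0.017, -0.62, -0.785, 0.957], [0.0, 0.0, 0.0, 1.0]]
b 490.8703477373582 -0.03454738191435861 324.8029894816021 238.09747746726765 [[0.823, -0.377, 0.425, 0.066], [-0.568, -0.565, 0.598, -0.54], [0.015, -0.734, -0.679, 0.802], [0.0, 0.0, 0.0, 1.0]]
w 374.553515496121 -0.010338930520676474 319.8023836835728 235.0400693698134 [[0.239, 0.938, 0.251, 0.093], [0.971, -0.23, -0.064, 0.647], [-0.002, 0.259, -0.966, 0.373], [0.0, 0.0, 0.0, 1.0]]
```

View pics/scene.png

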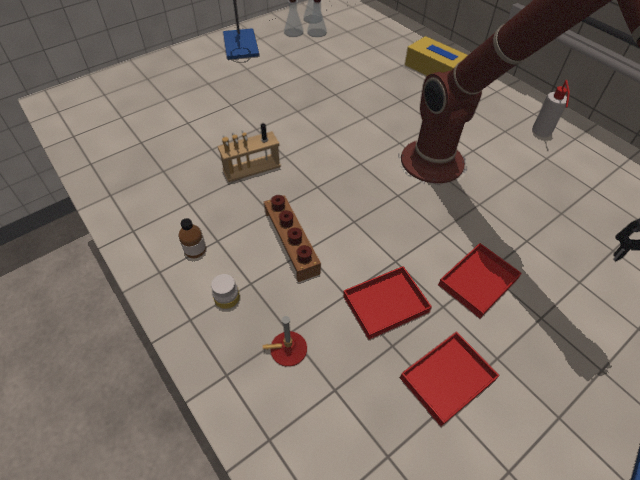

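View pics/side.png

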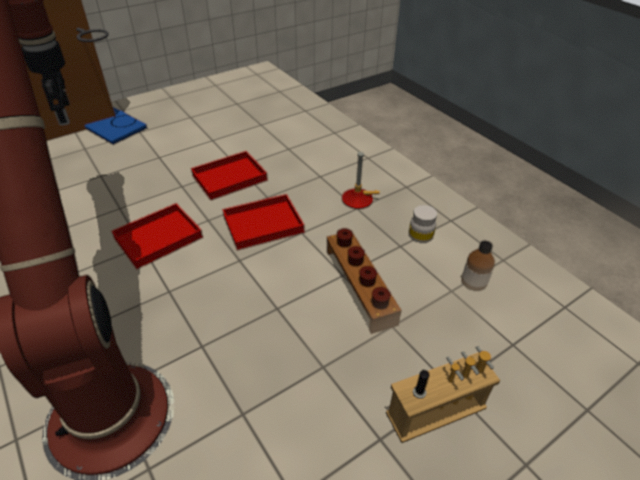

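Scene: stand (250,155) with the black ramrod handle (264,132), rack with bungs (278,203)…(304,254), and three trays at (387,302), (480,280) and (449,378). Side shows the ramrod at (422,380), bungs (345,237)…(381,296). Next I locate all of these.

Run:
```python
from h import *
a=cam("scene");b=cam("side")
def tri(ua,ub):
    p,d=ray(a,*ua);q,e=ray(b,*ub);A=np.stack([d,-e],1);s=np.linalg.lstsq(A,q-p,rcond=None)[0];return (p+s[0]*d+q+s[1]*e)/2, np.linalg.norm(p+s[0]*d-q-s[1]*e)
for n,c in (("scene",a),("side",b)):
    h=cv2.cvtColor(c["im"],cv2.COLOR_BGR2HSV);H,S,V=[h[...,i].astype(int) for i in range(3)]
    red=((H<6)|(H>174))&(S>200)&(V>110)
    for s,ce,m in blobs(c,red,150): print(n,"tray?",s,ce.round(),onz(c,*ce,.01).round(3),cv2.minAreaRect(np.argwhere(m)[:,::-1].astype(np.float32))[0])
    dark=((H<10)|(H>172))&(S>110)&(V<95)
    for s,ce,m in blobs(c,dark,40):
        P=onz(c,*ce,.065)
        if .3<P[0]<.95 and s[4]<600: print(n,"bung?",s,ce.round(1),P.round(3))
    blk=(V<45)
    for s,ce,m in blobs(c,blk,25):
        P=onz(c,*ce,.12)
        if .2<P[0]<.95 and s[4]<800: print(n,"blk",s,ce.round(1),P.round(3))
print("rod",tri((264,132),(422,382)))
for n,c,x,y,w,h in(("s",a,210,110,130,175),("d",b,320,220,190,220)):
    cv2.imwrite(f"pics/z{n}.png",cv2.resize(c["im"][y:y+h,x:x+w],None,fx=3,fy=3,interpolation=cv2.INTER_CUBIC))
A=cv2.imread("pics/zs.png");B=cv2.imread("pics/zd.png")
A=A[:525];B=cv2.resize(B,(410,475))
o=np.zeros((525,800,3),np.uint8);o[:,:390]=A;o[:475,390:]=B;cv2.imwrite("pics/zoom.png",o)
```

```text
scene bung? [271 195  22  33 347] [281.9 210.4] [ 0.526 -0.061  0.065]
scene bung? [287 228  15  17 197] [294.5 235.3] [0.548 0.028 0.065]
scene bung? [297 245  15  19 205] [304.  253.4] [0.563 0.088 0.065]
scene bung? [346 267  83  41 489] [390.4 284.1] [0.453 0.282 0.065]
scene bung? [439 280  73  38 345] [463.9 299.2] [0.345 0.416 0.065]
scene bung? [344 292  87  48 412] [382.9 320.3] [0.531 0.342 0.065]
scene bung? [404 334  93  44 419] [459.3 355.8] [0.458 0.503 0.065]
scene bung? [283 345  12  11  70] [288.1 350. ] [0.739 0.273 0.065]
scene bung? [400 375  46  51 269] [421.7 400.6] [0.59  0.521 0.065]
scene blk [261 124   6  16  63] [263.3 131.4] [ 0.421 -0.306  0.12 ]
scene blk [272 203  12   8  62] [278.1 206.9] [ 0.553 -0.034  0.12 ]
scene blk [181 219  12  11  97] [186.2 224.2] [ 0.763 -0.121  0.12 ]
scene blk [280 220  13   7  62] [286.3 223.2] [0.567 0.022 0.12 ]
scene blk [289 237  12   8  60] [294.7 240.8] [0.582 0.079 0.12 ]
scene blk [298 256  13   7  63] [304.1 259.3] [0.595 0.135 0.12 ]
side tray? [ 192  158   73   35 1226] [228. 175.] [0.485 0.518 0.01 ] (228.84692
[... 683 characters left out ...]
65]
side bung? [348 247  17  18 243] [355.5 255. ] [0.551 0.029 0.065]
side bung? [360 266  17  21 273] [367.4 275.3] [ 0.536 -0.032  0.065]
side bung? [372 287  18  21 266] [380. 296.] [ 0.522 -0.089  0.065]
side blk [338 238  13   8  80] [343.8 242. ] [0.518 0.03  0.12 ]
side blk [480 242  11  11 103] [484.9 246.9] [ 0.748 -0.141  0.12 ]
side blk [349 257  14   8  85] [355.2 260.8] [ 0.505 -0.026  0.12 ]
side blk [360 277  15   9  89] [366.7 281.5] [ 0.49  -0.081  0.12 ]
side blk [372 299  16   8  60] [377.9 303. ] [ 0.475 -0.133  0.12 ]
side blk [416 371  12  23 173] [421.6 382.1] [ 0.43  -0.296  0.12 ]
rod (array([ 0.4257419 , -0.29741733,  0.12625554]), np.float64(0.003979057479679284))
```

View pics/zoom.png

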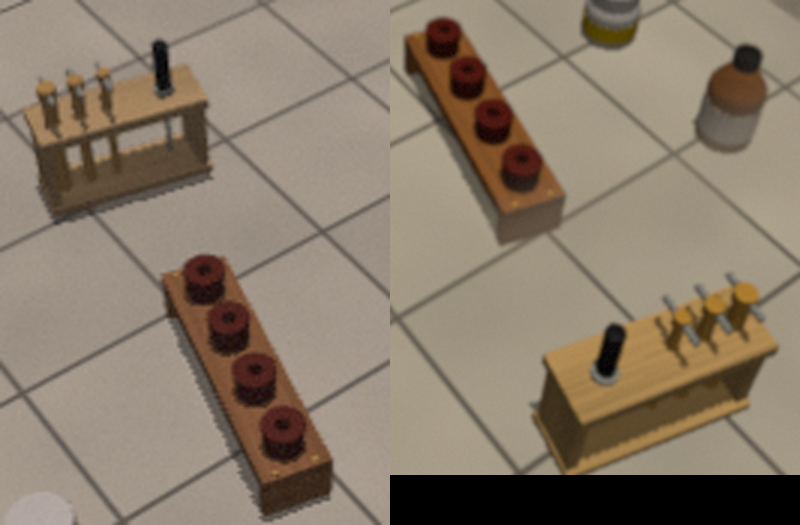

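Zoom: the ramrod stands in the stand with its collar on the board (scene zoom 162,70), and four bungs in the rack. Candidate trays by centre: scene (387,302) → y≈0.295, (480,280) → y≈0.39, (449,378) → y≈0.52. The first has the smallest y, so it is the farthest right and the one meant. I'll confirm that in a crop before placing anything there. Now I plan a move over the rack.

```bash
cat >> h.py <<'E'
def plan(P,ang,n,o=None):
    "rows from the present pose to world P with tool y at world angle ang (deg)"
    o=o or robot.get_obs(); q=o["ee_rot"]; M=R.from_quat([q[1],q[2],q[3],q[0]]).as_matrix()
    a0=np.arctan2(M[1,1],M[0,1]); d=-(np.radians(ang)-a0); d=(d+np.pi)%(2*np.pi)-np.pi
    s=(np.array(P)-o["ee_pos"])/n*1000
    print("ee",np.round(o["ee_pos"],4),"yang",round(np.degrees(a0),1),"spin",round(d,3),"t",round(float(o["time_s"]),2))
    for i in range(n):
        M2=M@R.from_euler("z",d*i/n).as_matrix(); print([*np.round(M2.T@s,1).tolist(),round(d/n,3)])
E
python3 -c "
from h import *
plan([.515,.0,.255],-13,12)"
```

```text
ee [0.1555 0.6308 0.2557] yang 76.1 spin 1.556 t 0.25
[-41.7, -43.9, 0.1, np.float64(0.13)]
[-47.0, -38.1, 0.1, np.float64(0.13)]
[-51.5, -31.7, 0.1, np.float64(0.13)]
[-55.2, -24.8, 0.1, np.float64(0.13)]
[-57.9, -17.4, 0.1, np.float64(0.13)]
[-59.7, -9.8, 0.1, np.float64(0.13)]
[-60.5, -2.0, 0.1, np.float64(0.13)]
[-60.2, 5.8, 0.1, np.float64(0.13)]
[-59.0, 13.6, 0.1, np.float64(0.13)]
[-56.7, 21.1, 0.1, np.float64(0.13)]
[-53.5, 28.2, 0.1, np.float64(0.13)]
[-49.4, 34.9, 0.1, np.float64(0.13)]
```

Emit:
move_arm:
  commands:
    - [60,-42,-44,0,0.13]
    - [60,-47,-38,0,0.13]
    - [60,-51,-32,0,0.13]
    - [60,-55,-25,0,0.13]
    - [60,-58,-17,0,0.13]
    - [60,-60,-10,0,0.13]
    - [60,-60,-2,0,0.13]
    - [60,-60,6,0,0.13]
    - [60,-59,14,0,0.13]
    - [60,-57,21,0,0.13]
    - [60,-53,28,0,0.13]
    - [60,-49,35,0,0.13]

```text
time_s: 1.75
ee_pos: [0.5147, -0.0007, 0.2565]
ee_rot: [-0.0, 0.785, 0.62, 0.0]
force: [0.9, 0.8, -0.0]
grip_width: 0.0601
grip_force: 0.0
```

```bash
python3 - <<'E'
from h import *
w=cam("wrist");cv2.imwrite("pics/w1.png",w["im"]);o=w["o"]
import pickle;pickle.dump(w,open("w1.pkl","wb"))
print(o["ee_pos"],o["force"],np.round(o["joint_positions"],2))
for n,P in dict(s4=(.522,-.089,.077),s1=(.564,.088,.077),rod=(.424,-.3,.152)).items(): print(n,proj(w,P))
h=cv2.cvtColor(w["im"],cv2.COLOR_BGR2HSV);H,S,V=[h[...,i].astype(int) for i in range(3)]
E
python3 -c "
from h import *
plan([.424,-.28,.255],-13,6)"
```

```text
[ 0.51468524 -0.00069982  0.25652591] [ 0.94178933  0.81027014 -0.02925181] [-0.39  0.44  0.5   1.82 -0.26  0.94 -0.01]
s4 [350.88331669 313.52238342]
s1 [355.91234255  90.91846922]
rod [296.77979117 601.05919649]
ee [ 0.5182 -0.011   0.2574] yang -14.3 spin -0.023 t 1.8
[-47.3, -4.1, 0.7, np.float64(-0.004)]
[-47.3, -4.3, 0.7, np.float64(-0.004)]
[-47.3, -4.5, 0.7, np.float64(-0.004)]
[-47.3, -4.7, 0.7, np.float64(-0.004)]
[-47.3, -4.9, 0.7, np.float64(-0.004)]
[-47.2, -5.0, 0.7, np.float64(-0.004)]
```

View pics/w1.png

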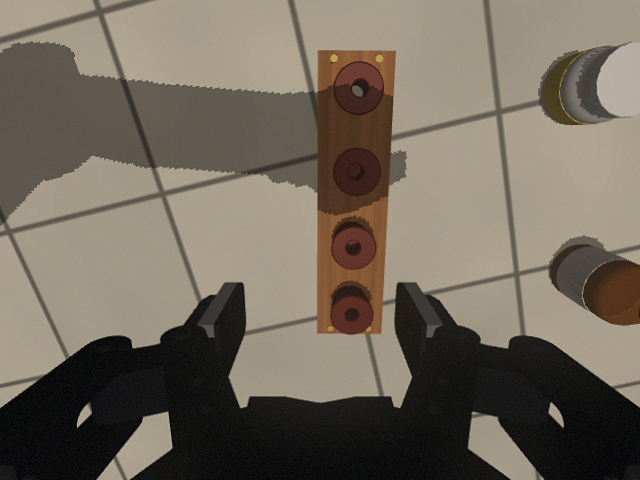

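Wrist view: rack with bung tops at (358,90), (357,172), (353,246) and (351,314). The arm was still settling, so I'll re-measure from closer later. On to the stand.

Emit:
move_arm:
  commands:
    - [50,-45,-5,0,0]
    - [50,-55,-5,0,0]
    - [50,-55,-5,0,0]
    - [50,-55,-5,0,0]
    - [50,-45,-5,0,0]
    - [50,-5,0,0,0]
    - [50,0,0,0,0]

```text
time_s: 2.68
ee_pos: [0.4302, -0.2461, 0.2562]
ee_rot: [-0.0, 0.784, 0.621, 0.0]
force: [0.3, 0.6, 0.1]
grip_width: 0.0497
grip_force: 0.0
```

Run:
```python
from h import *
w=cam("wrist");cv2.imwrite("pics/w2.png",w["im"]);o=w["o"]
import pickle;pickle.dump(w,open("w2.pkl","wb"))
print(o["ee_pos"],robot.get_obs()["ee_pos"],np.round(o["joint_positions"],2))
print(proj(w,(.424,-.3,.152)),proj(w,(.424,-.3,.098)))
```

```text
[ 0.43016218 -0.24607899  0.25621259] [ 0.43059683 -0.2452097   0.2561109 ] [ 0.1   0.41  0.53  1.87 -0.26  0.93  0.52]
[328.85988125 324.23554778] [327.23715225 291.11100797]
```

View pics/w2.png

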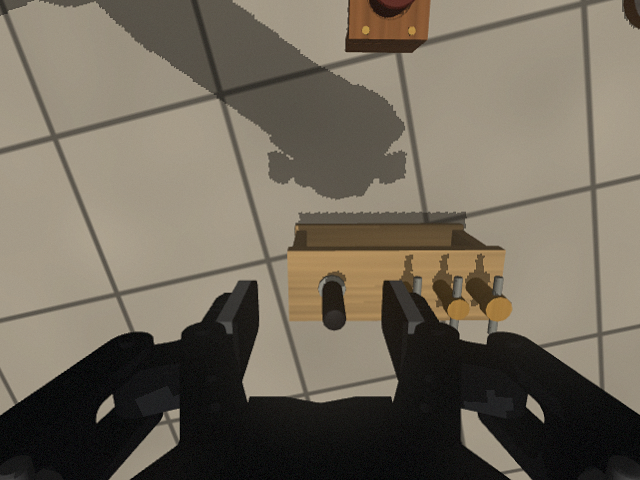

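Wrist: the ramrod handle top is at (334,320), its collar at (331,285); the stand's long axis lies along the finger-closing line. The borers are to the right (413–500, 285–320).

Run:
```python
from h import *
import pickle;w=pickle.load(open("w2.pkl","rb"));o=robot.get_obs()
for u,v,z in((334,320,.152),(332,285,.100),(290,321,.096),(502,319,.096),(290,250,.096),(504,249,.096)):
    P=onz(w,u,v,z);print(P.round(4),tool(w["o"],P).round(1))
print(o["ee_pos"])
```

```text
[ 0.4279 -0.2978  0.152 ] [-50.9   9.7 104.2]
[ 0.4289 -0.295   0.1   ] [-48.   10.  156.2]
[ 0.3883 -0.3196  0.096 ] [-81.3 -23.9 160.1]
[ 0.5577 -0.3576  0.096 ] [-79.6 149.7 160.1]
[ 0.4034 -0.2607  0.096 ] [-20.5 -22.7 160.2]
[ 0.5655 -0.2979  0.096 ] [-19.6 143.6 160.2]
[ 0.43059683 -0.2452097   0.2561109 ]
```

Emit:
move_arm:
  commands:
    - [40,-25,5,20,0]
    - [40,-25,5,30,0]
    - [40,0,0,35,0]
    - [40,0,0,26,0]
    - [40,0,0,10,0]
    - [40,0,0,0,0]

```text
time_s: 3.48
ee_pos: [0.4289, -0.2965, 0.1351]
ee_rot: [-0.0, 0.783, 0.622, 0.0]
force: [-0.5, -1.2, 0.2]
grip_width: 0.04
grip_force: 0.0
```

Run:
```python
from h import *
w=cam("wrist");cv2.imwrite("pics/w3.png",w["im"]);o=w["o"]
print(o["ee_pos"],o["force"])
h=cv2.cvtColor(w["im"],cv2.COLOR_BGR2HSV)
print(proj(w,(.4283,-.2965,.152)), tool(o,(.4283,-.2965,.129)))
```

```text
[ 0.42891496 -0.29654293  0.13512823] [-0.52812025 -1.21684128  0.21434825]
[316.83492634 358.01361966] [-0.10184637 -0.60507957  6.12852164]
```

View pics/w3.png

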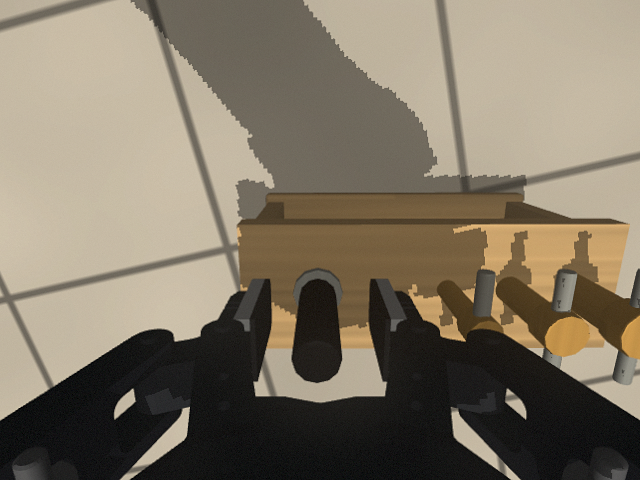

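Handle is centred between the pads (317,358). Closing.

Emit:
move_arm:
  commands:
    - [8,0,0,0,0]
    - [8,0,0,0,0]
    - [8,0,0,0,0]
    - [8,0,0,0,0]
  squeeze: 40

```text
time_s: 4.03
ee_pos: [0.4289, -0.2979, 0.1364]
ee_rot: [0.001, 0.784, 0.621, 0.001]
force: [-0.9, 0.5, 5.9]
grip_width: 0.0149
grip_force: 39.3
```

Emit:
move_arm:
  commands:
    - [8,0,0,-25,0]
    - [8,0,0,-45,0]
    - [8,0,0,-25,0]
    - [8,30,0,0,0]
    - [8,57,0,0,0]
    - [8,60,0,0,0]
    - [8,60,0,0,0]
    - [8,55,1,0,0]
    - [8,30,2,0,0]
    - [8,5,0,0,0]
    - [8,0,0,0,0]
    - [8,0,0,0,0]

```text
time_s: 5.52
ee_pos: [0.4987, -0.0113, 0.2304]
ee_rot: [0.0, 0.785, 0.62, -0.0]
force: [-0.5, -0.2, -0.6]
grip_width: 0.0151
grip_force: 39.0
```

Run:
```python
from h import *
import pickle
w=cam("wrist");cv2.imwrite("pics/w4.png",w["im"]);o=w["o"];pickle.dump(w,open("w4.pkl","wb"))
print(o["ee_pos"],robot.get_obs()["ee_pos"],o["force"])
h=cv2.cvtColor(w["im"],cv2.COLOR_BGR2HSV);H,S,V=[h[...,i].astype(int) for i in range(3)]
print("tip exp",proj(w,np.array(o["ee_pos"])-[0,0,.1204]))
```

```text
[ 0.498687   -0.01134346  0.23043194] [ 0.49875102 -0.01114302  0.23044662] [-0.52788386 -0.21975796 -0.60756996]
tip exp [319.21289169 237.98079635]
```

View pics/w4.png

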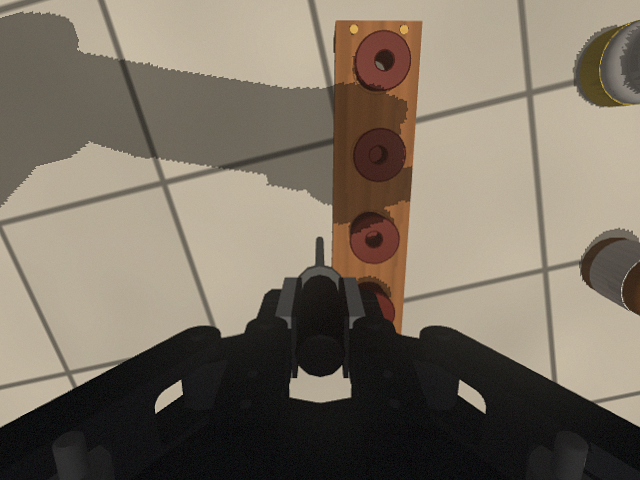

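Rod tip is at (319,238), exactly as predicted, so it hangs straight. Bores are at (384,60), (378,154) and (373,239); the fourth is hidden. I'll measure these and confirm the tray in one montage.

```bash
cat >> h.py <<'E'
def bore(c,P,thr=22):
    "centre of the bore mouth and of the bung's top near world point P (z=.077)"
    u,v=proj(c,P); u2,_=proj(c,np.array(P)+[.019,0,0]); u3,v3=proj(c,np.array(P)+[0,.019,0])
    r=max(np.hypot(u2-u,_-v),np.hypot(u3-u,v3-v))
    h=cv2.cvtColor(c["im"],cv2.COLOR_BGR2HSV).astype(int);H,S,V=h[...,0],h[...,1],h[...,2]
    rub=(((H<9)|(H>172))&(S>90)).astype(np.uint8)
    yy,xx=np.mgrid[:480,:640]; d=np.hypot(xx-u,yy-v)
    return u,v,r,rub,V,S
E
python3 - <<'E'
from h import *
import pickle
w=pickle.load(open("w4.pkl","rb"));a=cam("scene")
for u,v in((384,61),(378,154),(373,239)):
    P=onz(w,u,v,.077);print(P.round(4),tool(w["o"],P).round(1))
for u,v in((383,60),(379,155),(375,238)):
    P=onz(w,u,v,.077);print("top",P.round(4),tool(w["o"],P).round(1))
o=np.zeros((600,800,3),np.uint8)
for i,(u,v) in enumerate(((384,60),(378,154),(373,239))):
    k=np.kron(np.ones(1),1);cr=w["im"][v-26:v+26,u-26:u+26];cr=cv2.resize(cr,(260,260),interpolation=cv2.INTER_NEAREST)
    cr=cv2.convertScaleAbs(cr,alpha=1.8,beta=10);o[:260,i*265:i*265+260]=cr
cr=a["im"][230:430,330:540];o[262:262+330,:346]=cv2.resize(cr,(346,330))
cv2.imwrite("pics/mont.png",o)
E
```

```text
[0.567 0.089 0.077] [113.6  43.2 153.3]
[0.5514 0.0302 0.077 ] [ 52.8  41.6 153.4]
[ 0.5357 -0.0304  0.077 ] [ -9.7  40.4 153.4]
top [0.5665 0.0897 0.077 ] [114.2  42.5 153.3]
top [0.5519 0.0293 0.077 ] [ 52.1  42.3 153.4]
top [ 0.5373 -0.0299  0.077 ] [ -9.   41.9 153.4]
```

View pics/mont.png

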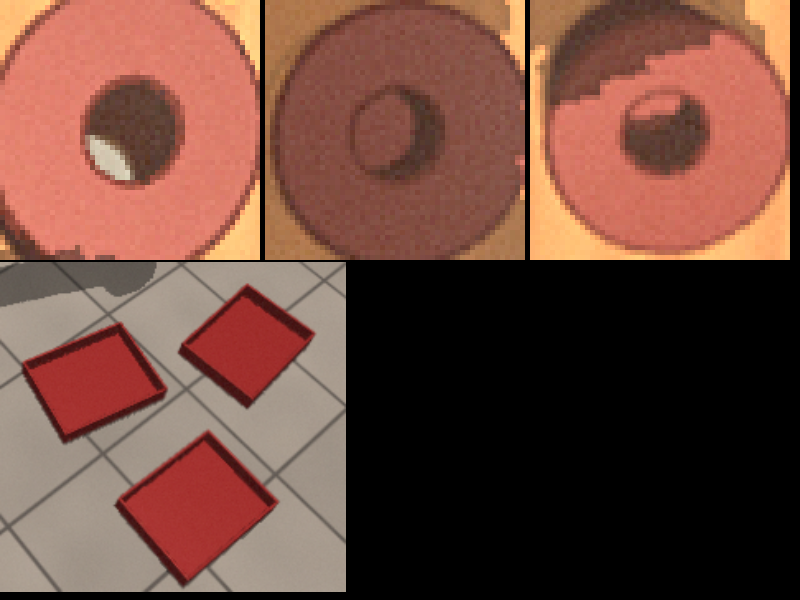

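Montage: bore centres at (384.4,60.2), (378.4,154.6) and (374,239.2). The tray at left in the crop (scene 387,302) lies nearest the rack and has the smallest y, so it is confirmed as the right-hand one. Going to bore 1.

Emit:
move_arm:
  commands:
    - [8,40,15,0,0]
    - [8,50,20,0,0]
    - [8,24,8.5,10,0]
    - [8,0,0,18,0]
    - [8,0,0,0,0]
    - [8,0,0,0,0]

```text
time_s: 6.38
ee_pos: [0.5676, 0.0904, 0.2027]
ee_rot: [0.0, 0.785, 0.62, -0.0]
force: [0.5, -0.7, 0.4]
grip_width: 0.0146
grip_force: 39.1
```

Run:
```python
from h import *
w=cam("wrist");o=w["o"]
T=np.array(o["ee_pos"])-[0,0,.1204];print(o["ee_pos"],"tip",T,proj(w,T),"err tool",tool(o,(.567,.0895,.077)))
u,v=map(int,proj(w,T));cr=w["im"][v-45:v+45,u-60:u+60];cv2.imwrite("pics/b1.png",cv2.resize(cr,None,fx=5,fy=5,interpolation=cv2.INTER_NEAREST))
```

```text
[0.56763346 0.09041592 0.20272034] tip [0.56763346 0.09041592 0.08232034] [319.15444402 238.04897607] err tool [ -0.95585495  -0.4522363  125.72082608]
```

View pics/b1.png

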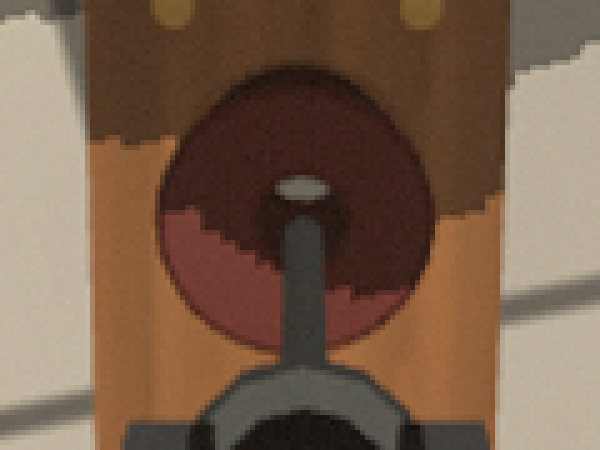

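Tip (crop 303,218) sits over the bore centre (302,213). Descend gently.

Emit:
move_arm:
  commands:
    - [8,-1,0,8,0]
    - [8,0,0,10,0]
    - [8,0,0,6,0]
    - [8,0,0,0,0]

```text
time_s: 6.92
ee_pos: [0.5669, 0.0909, 0.1775]
ee_rot: [-0.0, 0.784, 0.621, -0.001]
force: [0.6, -0.1, -0.6]
grip_width: 0.0147
grip_force: 39.1
```

Emit:
move_arm:
  commands:
    - [8,0,0,2,0]
    - [8,0,0,2,0]
    - [8,0,0,2,0]
    - [8,0,0,1,0]
    - [8,0,0,0,0]

```text
time_s: 7.55
ee_pos: [0.5673, 0.0909, 0.1713]
ee_rot: [-0.0, 0.784, 0.621, -0.0]
force: [0.9, 0.9, -1.1]
grip_width: 0.0147
grip_force: 39.1
```

Emit:
move_arm:
  commands:
    - [8,0,0,2,0]
    - [8,0,0,2,0]
    - [8,0,0,0,0]

```text
time_s: 7.92
ee_pos: [0.5672, 0.0909, 0.1671]
ee_rot: [-0.0, 0.784, 0.621, -0.0]
force: [-0.7, 0.1, -0.6]
grip_width: 0.0149
grip_force: 39.1
```

Emit:
move_arm:
  commands:
    - [8,0,0,5,0]
    - [8,0,0,6,0]
    - [8,0,0,6,0]
    - [8,0,0,6,0]
    - [8,0,0,2,0]
    - [8,0,0,0,0]

```text
time_s: 8.68
ee_pos: [0.5674, 0.0908, 0.1421]
ee_rot: [-0.0, 0.784, 0.621, -0.0]
force: [0.2, 0.3, -0.3]
grip_width: 0.0149
grip_force: 39.1
```

Bung 1 is sound: the tip went through to z≈0.022. Withdraw and go to bore 2.

Emit:
move_arm:
  commands:
    - [8,0,0,-15,0]
    - [8,0,0,-25,0]
    - [8,0,0,-27,0]
    - [8,-15,0,0,0]
    - [8,-32,-1,0,0]
    - [8,-15.5,-0.5,0,0]
    - [8,0,0,0,0]
    - [8,0,0,5,0]
    - [8,0,0,0,0]

```text
time_s: 9.8
ee_pos: [0.5514, 0.0319, 0.2034]
ee_rot: [-0.001, 0.783, 0.622, -0.0]
force: [0.2, -0.4, 0.3]
grip_width: 0.0148
grip_force: 39.1
```

Run:
```python
from h import *
w=cam("wrist");o=w["o"];import pickle;pickle.dump(w,open("w5.pkl","wb"))
T=np.array(o["ee_pos"])-[0,0,.1204];print("tip",T,proj(w,T),"err tool",tool(o,(.5516,.030,.077)),"b4 px",proj(w,(.522,-.089,.077)))
```

```text
tip [0.55143888 0.0319013  0.08303405] [319.52526139 238.20597665] err tool [ -1.84782685   0.79936555 126.43241453] b4 px [317.76094322 393.55613316]
```

Emit:
move_arm:
  commands:
    - [8,-1.8,0.6,0,0]
    - [8,0,0,8,0]
    - [8,0,0,10,0]
    - [8,0,0,6,0]
    - [8,0,0,0,0]

```text
time_s: 10.48
ee_pos: [0.5513, 0.0285, 0.1795]
ee_rot: [-0.0, 0.784, 0.621, -0.001]
force: [0.1, -0.8, -0.2]
grip_width: 0.0149
grip_force: 39.1
```

Emit:
move_arm:
  commands:
    - [8,0,0,2,0]
    - [8,0,0,1.5,0]
    - [8,0,0,1,0]
    - [8,0,0,0,0]

```text
time_s: 10.98
ee_pos: [0.5518, 0.0285, 0.1758]
ee_rot: [0.0, 0.784, 0.621, -0.0]
force: [0.2, 0.1, -0.4]
grip_width: 0.015
grip_force: 39.1
```

Emit:
move_arm:
  commands:
    - [8,0,0,1,0]
    - [8,0,0,1,0]
    - [8,0,0,0,0]

```text
time_s: 11.35
ee_pos: [0.5519, 0.0284, 0.1739]
ee_rot: [0.0, 0.784, 0.621, 0.0]
force: [0.8, 0.4, -0.2]
grip_width: 0.0148
grip_force: 39.1
```

Emit:
move_arm:
  commands:
    - [8,0,0,0.7,0]
    - [8,0,0,0.8,0]
    - [8,0,0,0,0]

```text
time_s: 11.72
ee_pos: [0.5522, 0.0284, 0.1733]
ee_rot: [0.0, 0.784, 0.621, 0.001]
force: [-1.8, -0.5, 6.7]
grip_width: 0.0148
grip_force: 39.9
```

Bung 2 is blind: contact (6.7 N) at the 23 mm depth. On to bore 3.

Emit:
move_arm:
  commands:
    - [8,0,0,-10,0]
    - [8,0,0,-24,0]
    - [8,-15,0,0,0]
    - [8,-31,-1,0,0]
    - [8,-15,-1,0,0]
    - [8,0,0,5,0]
    - [8,0,0,0,0]

```text
time_s: 12.6
ee_pos: [0.5357, -0.0291, 0.2004]
ee_rot: [-0.001, 0.783, 0.621, -0.0]
force: [-0.1, 0.7, -0.4]
grip_width: 0.015
grip_force: 39.1
```

Run:
```python
from h import *
o=robot.get_obs();print(o["ee_pos"],"err tool",tool(o,(.536,-.0305,.077)))
```

```text
[ 0.53566419 -0.02913345  0.20038122] err tool [ -1.35151898   0.87465807 123.37874618]
```

Emit:
move_arm:
  commands:
    - [8,-1,0.6,0,0]
    - [8,0,0,7,0]
    - [8,0,0,10,0]
    - [8,0,0,5,0]
    - [8,0,0,1,0]
    - [8,0,0,0,0]

```text
time_s: 13.35
ee_pos: [0.5363, -0.0316, 0.1783]
ee_rot: [0.0, 0.784, 0.621, -0.0]
force: [0.5, -0.1, 0.1]
grip_width: 0.0151
grip_force: 39.1
```

Emit:
move_arm:
  commands:
    - [8,0,0,1,0]
    - [8,0,0,1,0]
    - [8,0,0,0.8,0]
    - [8,0,0,0,0]

```text
time_s: 13.85
ee_pos: [0.5362, -0.0315, 0.1755]
ee_rot: [-0.0, 0.784, 0.621, -0.0]
force: [0.1, -1.1, -0.9]
grip_width: 0.0149
grip_force: 39.1
```

Emit:
move_arm:
  commands:
    - [8,0,0,1,0]
    - [8,0,0,0.8,0]
    - [8,0,0,0.7,0]
    - [8,0,0,0,0]

```text
time_s: 14.35
ee_pos: [0.5364, -0.0316, 0.1735]
ee_rot: [0.0, 0.784, 0.621, 0.0]
force: [0.0, 0.4, 3.9]
grip_width: 0.0151
grip_force: 39.6
```

Emit:
move_arm:
  commands:
    - [8,0,0,0.6,0]
    - [8,0,0,0,0]

```text
time_s: 14.6
ee_pos: [0.5365, -0.0317, 0.1732]
ee_rot: [0.0, 0.784, 0.621, 0.0]
force: [-2.0, -0.0, 6.4]
grip_width: 0.0149
grip_force: 40.0
```

Bung 3 is blind too. Withdraw, and locate bore 4 relative to the others in the earlier wrist picture.

Emit:
move_arm:
  commands:
    - [8,0,0,-10,0]
    - [8,0,0,-24,0]
    - [8,-15,0,0,0]
    - [8,-32,0,0,0]
    - [8,-15,0,0,0]
    - [8,0,0,0,0]

```text
time_s: 15.35
ee_pos: [0.5213, -0.0935, 0.206]
ee_rot: [-0.0, 0.785, 0.619, -0.0]
force: [0.1, -0.4, -0.6]
grip_width: 0.0151
grip_force: 39.1
```

Run:
```python
from h import *
import pickle
w=pickle.load(open("w1.pkl","rb"));im=w["im"]
h=cv2.cvtColor(im,cv2.COLOR_BGR2HSV);V=h[...,2].astype(int)
known={1:(.567,.0895),2:(.5516,.030),3:(.536,-.0305)}
px={}
for k,(u,v) in {1:(359,90),2:(356,172),3:(353,247),4:(351,314)}.items():
    s=V[v-11:v+12,u-11:u+12];yy,xx=np.mgrid[-11:12,-11:12]
    ring=np.hypot(xx,yy);med=np.median(s[(ring>10)&(ring<12.5)]);m=(np.abs(s-med)>0.25*med)&(ring<10)
    b=max(blobs(None,m,5),key=lambda b:b[0][4]);x0,y0,ww,hh,A=b[0];bb=np.array([u-11+x0+ww/2-.5,v-11+y0+hh/2-.5])
    P=onz(w,*bb,.077);px[k]=P;print(k,bb,(ww,hh,A),P.round(4), (np.array(known[k])-P[:2]).round(4) if k in known else "")
    if k>2: print("\n".join("".join("%4d"%q for q in r) for r in s[2:21,2:21]))
o=robot.get_obs();print(o["ee_pos"])
```

```text
1 [359.5  89. ] (np.int32(18), np.int32(17), np.int32(204)) [0.5669 0.0887 0.077 ] [0.0001 0.0008]
2 [357.  171.5] (np.int32(15), np.int32(16), np.int32(73)) [0.5524 0.0295 0.077 ] [-0.0008  0.0005]
3 [352.5 248.5] (np.int32(16), np.int32(14), np.int32(163)) [ 0.5357 -0.0315  0.077 ] [0.0003 0.001 ]
 104 106 104 102 103 104 103 103 106 104 106 103 102 103 101 102 101 102 101
 104 104 102 104 104 105  97  94  92  90  92  99 104 104 102 101 102 103 102
 105 104 101 104 101  85  81  84  82  84  88  86  88  94 102 102 101 104 102
 103 103 107  98  88  81  89  94  99  97  97  95  89  78  90 102 104 100 101
 106 104  97  80  89 102 103 105 103 105 108 106 101  67  59  89 102 103 103
 104 101  73  58  97 107 105 105  92  86  85  86  78  49  41  68  89 100 103
 105  90  62  51  79  86  88  90  64  52  50  53  42  38  36  57  74  98 103
 103  82  58  54  56  53  54  54  55  57  50  46  41  43  35  42  64  92  97
  98  72  52  44  50  49  49  52  53  48  42  42  38  40  42  42  59  87 100
  98  70  48  40  44  45  42  45  40  44  39  43  44  42  43  38  59  87 101
  92  70  47  43  44  44  38 
[... 1551 characters left out ...]
45  43  45  43  45  42  45  39  42  55  72  87
  91  91  77  56  45  46  45  44  42  45  45  45  40  43  42  42  51  75  87
  92  92  81  67  50  43  40  46  40  44  45  42  42  43  40  55  59  83  90
  93  90  85  73  55  47  43  44  48  42  45  44  44  40  49  64  76  87  90
  91  90  88  83  62  52  52  46  45  43  45  38  46  52  63  75  85  89  89
  91  91  89  90  80  65  62  55  55  53  54  59  61  72  79  84  90  90  90
  91  88  91  92  91  85  79  72  71  68  74  75  77  81  86  89  90  88  91
  87  90  91  87  89  91  89  85  84  84  86  87  87  90  90  89  89  89  90
  87  92  89  88  90  90  90  89  94  90  92  90  89  88  89  92  90  87  90
[ 0.5213342  -0.09353634  0.20604542]
```

Emit:
move_arm:
  commands:
    - [8,4,0,0,0]
    - [8,0,0,4,0]
    - [8,0,0,0,0]

```text
time_s: 15.72
ee_pos: [0.5229, -0.0869, 0.2018]
ee_rot: [-0.001, 0.783, 0.622, -0.0]
force: [0.3, -0.5, -1.1]
grip_width: 0.015
grip_force: 39.1
```

Run:
```python
from h import *
o=robot.get_obs();print(o["ee_pos"],"err tool",tool(o,(.5222,-.0892,.077)))
```

```text
[ 0.52287565 -0.08692757  0.20184726] err tool [-2.38761796e+00  9.71888644e-03  1.24846937e+02]
```

Tip at 0.0814; descend to about 0.056.

Emit:
move_arm:
  commands:
    - [8,-2,0,0,0]
    - [8,0,0,0,0]
    - [8,0,0,7,0]
    - [8,0,0,10,0]
    - [8,0,0,6,0]
    - [8,0,0,1.5,0]
    - [8,0,0,0,0]

```text
time_s: 16.6
ee_pos: [0.5225, -0.0901, 0.1778]
ee_rot: [0.0, 0.784, 0.621, -0.0]
force: [0.6, -1.5, -0.4]
grip_width: 0.0147
grip_force: 39.1
```

Emit:
move_arm:
  commands:
    - [8,0,0,1,0]
    - [8,0,0,1,0]
    - [8,0,0,0.8,0]
    - [8,0,0,0,0]

```text
time_s: 17.1
ee_pos: [0.5225, -0.0899, 0.1751]
ee_rot: [-0.0, 0.784, 0.621, -0.0]
force: [-0.3, -0.2, -1.0]
grip_width: 0.0151
grip_force: 39.1
```

Emit:
move_arm:
  commands:
    - [8,0,0,1,0]
    - [8,0,0,0.8,0]
    - [8,0,0,0.8,0]
    - [8,0,0,0,0]

```text
time_s: 17.6
ee_pos: [0.5225, -0.09, 0.1724]
ee_rot: [-0.0, 0.784, 0.621, -0.0]
force: [-0.6, 0.6, -1.2]
grip_width: 0.015
grip_force: 39.1
```

Emit:
move_arm:
  commands:
    - [8,0,0,1,0]
    - [8,0,0,1,0]
    - [8,0,0,1,0]
    - [8,0,0,0,0]

```text
time_s: 18.1
ee_pos: [0.5224, -0.0899, 0.1694]
ee_rot: [-0.0, 0.784, 0.621, -0.0]
force: [0.5, -0.4, 0.3]
grip_width: 0.0151
grip_force: 39.1
```

Emit:
move_arm:
  commands:
    - [8,0,0,4,0]
    - [8,0,0,4,0]
    - [8,0,0,6,0]
    - [8,0,0,6,0]
    - [8,0,0,5,0]
    - [8,0,0,2,0]
    - [8,0,0,0,0]

```text
time_s: 18.98
ee_pos: [0.5225, -0.09, 0.1424]
ee_rot: [-0.0, 0.784, 0.621, -0.0]
force: [0.6, 0.4, -0.7]
grip_width: 0.015
grip_force: 39.1
```

Bung 4 is sound: the tip went through. So 2 and 3 are blind. Return the ramrod to its stand.

Emit:
move_arm:
  commands:
    - [8,0,0,-15,0]
    - [8,0,0,-30,0]
    - [8,0,0,-30,0]
    - [8,0,0,-15,0]
    - [8,-30,-6,0,0]
    - [8,-55,-11,0,0]
    - [8,-55,-11,0,0]
    - [8,-52,-10,0,0]
    - [8,-27,-5,0,0]
    - [8,-4,0,0,0]
    - [8,0,0,0,0]
    - [8,0,0,0,0]

```text
time_s: 20.48
ee_pos: [0.4307, -0.2952, 0.2323]
ee_rot: [-0.001, 0.783, 0.622, 0.0]
force: [0.5, -0.6, -0.4]
grip_width: 0.0149
grip_force: 39.1
```

Run:
```python
from h import *
w=cam("wrist");o=w["o"];import pickle;pickle.dump(w,open("w6.pkl","wb"))
T=np.array(o["ee_pos"])-[0,0,.1204];print("tip",T,"err tool",tool(o,(.4295,-.2973,.096)))
u,v=map(int,proj(w,(.4295,-.2973,.096)));print(proj(w,T),u,v)
cr=w["im"][v-50:v+50,u-65:u+65];cv2.imwrite("pics/hole.png",cv2.resize(cr,None,fx=5,fy=5,interpolation=cv2.INTER_NEAREST))
```

```text
tip [ 0.43073887 -0.29519738  0.11190619] err tool [ -2.51566772  -0.69330556 136.30305924]
[319.27210486 238.40240553] 318 235
```

View pics/hole.png

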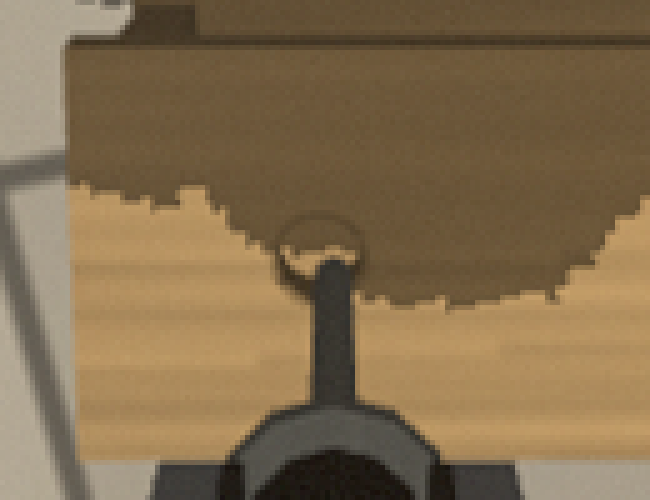

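The hole's ring is at crop (322,257), i.e. pixel (317.4,236.4).

Run:
```python
from h import *
import pickle;w=pickle.load(open("w6.pkl","rb"))
P=onz(w,317.4,236.4,.096);print(P,tool(robot.get_obs(),P),tool(w["o"],P),robot.get_obs()["ee_pos"])
```

```text
[ 0.42878615 -0.29774321  0.096     ] [ -2.85604881  -1.22490499 136.31588516] [ -3.10842905  -1.2888306  136.30241507] [ 0.43063016 -0.29539273  0.23231857]
```

Emit:
move_arm:
  commands:
    - [8,-2.8,-1.2,0,0]
    - [8,0,0,0,0]
    - [8,0,0,10,0]
    - [8,0,0,10,0]
    - [8,0,0,8,0]
    - [8,0,0,0,0]

```text
time_s: 21.28
ee_pos: [0.4273, -0.2993, 0.2035]
ee_rot: [-0.001, 0.784, 0.621, -0.0]
force: [0.3, 0.4, -0.3]
grip_width: 0.0149
grip_force: 39.1
```

Emit:
move_arm:
  commands:
    - [8,0,0,15,0]
    - [8,0,0,22,0]
    - [8,0,0,15,0]
    - [8,0,0,8,0]
    - [8,0,0,4,0]
    - [8,0,0,0,0]

```text
time_s: 22.02
ee_pos: [0.4279, -0.2998, 0.1406]
ee_rot: [0.0, 0.784, 0.621, -0.0]
force: [0.9, 0.2, -0.6]
grip_width: 0.0148
grip_force: 39.1
```

Emit:
move_arm:
  commands:
    - [8,1.8,0.4,2,0]
    - [8,0,0,1.5,0]
    - [8,0,0,0.4,0]
    - [8,0,0,0,0]

```text
time_s: 22.52
ee_pos: [0.4286, -0.298, 0.1367]
ee_rot: [0.0, 0.784, 0.621, -0.0]
force: [0.8, 0.3, 0.3]
grip_width: 0.0146
grip_force: 39.1
```

Emit:
move_arm:
  commands:
    - [20,0,0,0,0]
    - [36,0,0,0,0]
    - [36,0,0,0,0]
    - [36,0,0,-10,0]
    - [36,0,0,-30,0]
    - [36,0,0,-40,0]
    - [36,0,0,-15,0]

```text
time_s: 23.4
ee_pos: [0.4293, -0.299, 0.2344]
ee_rot: [0.002, 0.784, 0.621, 0.001]
force: [-0.0, -0.9, -0.8]
grip_width: 0.036
grip_force: 0.0
```

Run:
```python
from h import *
w=cam("wrist");o=w["o"];print(o["ee_pos"],tool(o,(.537,-.030,.072)))
print(proj(w,(.4288,-.2978,.152)))
h=cv2.cvtColor(w["im"],cv2.COLOR_BGR2HSV);m=(h[...,2]<60).astype(np.uint8);m[380:]=0;m[:,:270]=0;m[:,370:]=0
for s,ce,k in blobs(w,m,100): print(s,ce)
np.savez_compressed("w7.npz",im=w["im"])
```

```text
[ 0.42930866 -0.29898297  0.23438282] [286.79026963  42.46225691 162.06710322]
[317.1381139  254.18803072]
[304 222  27  46 988] [317.44230769 244.77327935]
[270 279   7  73 372] [272.3172043  310.43010753]
[364 279   6  72 317] [367.04416404 310.20820189]
```

Ramrod is standing home (handle top where expected). To bung 3, with fingers at 60 mm.

Emit:
move_arm:
  commands:
    - [60,35,6,0,0]
    - [60,60,9,0,0]
    - [60,60,9,0,0]
    - [60,60,9,0,0]
    - [60,45,6,25,0]
    - [60,24,3,40,0]
    - [60,3,0.5,20,0]
    - [60,0,0,5,0]
    - [60,0,0,0,0]
    - [60,0,0,0,0]

```text
time_s: 24.7
ee_pos: [0.5361, -0.0292, 0.1425]
ee_rot: [0.001, 0.784, 0.62, 0.001]
force: [0.1, 0.6, 0.8]
grip_width: 0.06
grip_force: 0.0
```

Run:
```python
from h import *
w=cam("wrist");o=w["o"];print(o["ee_pos"],tool(o,(.537,-.030,.072)),o["force"])
h=cv2.cvtColor(w["im"],cv2.COLOR_BGR2HSV).astype(int);H,S,V=h[...,0],h[...,1],h[...,2]
m=((H<8)|(H>172))&(S>95);print(proj(w,(.537,-.03,.077)))
for s,ce,k in blobs(w,m,300):
    print(s[:5],ce.round(),onz(w,*ce,.077).round(4),tool(o,onz(w,*ce,.077)).round(1))
```

```text
[ 0.53611011 -0.02922339  0.14254995] [-0.5538827   0.91379869 70.55174324] [0.09768376 0.58335041 0.83737297]
[320.91995901 267.36562342]
[ 281    0   86   55 3271] [323.  22.] [0.5642 0.0813 0.077 ] [114.    1.8  65.6]
[ 285  105   78   81 4796] [323. 145.] [0.5522 0.0298 0.077 ] [61.2  2.  65.6]
[ 286  227   71   76 3538] [321. 267.] [ 0.537  -0.0296  0.077 ] [-0.1  0.8 65.6]
[ 287  328   66   72 3089] [320. 368.] [ 0.5228 -0.0882  0.077 ] [-60.4   0.5  65.5]
```

Emit:
move_arm:
  commands:
    - [60,0,1,20,0]
    - [60,0,0,25,0]
    - [60,0,0,15,0]
    - [60,0,0,2,0]
    - [60,0,0,0,0]
    - [30,0,0,0,0]
    - [30,0,0,0,0]
    - [30,0,0,0,0]
    - [30,0,0,0,0]
  squeeze: 30

```text
time_s: 25.88
ee_pos: [0.5373, -0.0287, 0.0803]
ee_rot: [0.001, 0.784, 0.621, 0.001]
force: [-1.0, -0.1, 5.7]
grip_width: 0.034
grip_force: 29.7
```

Run:
```python
from h import *
b=cam("side");a=cam("scene");import pickle
for n,c in(("side",b),("scene",a)):
    h=cv2.cvtColor(c["im"],cv2.COLOR_BGR2HSV).astype(int);H,S,V=h[...,0],h[...,1],h[...,2]
    m=((H<6)|(H>174))&(S>180)
    for s,ce,k in blobs(c,m,1000):
        pts=np.argwhere(k)[:,::-1].astype(np.int32);hull=cv2.convexHull(pts)
        q=cv2.approxPolyDP(hull,8,True)[:,0];P=[onz(c,*p,.02).round(3)[:2].tolist() for p in q]
        print(n,s,ce.round(),q.tolist(),P)
```

```text
side [ 192  152   74   47 2032] [229. 175.] [[265, 179], [211, 198], [192, 169], [245, 152]] [[0.555, 0.431], [0.399, 0.435], [0.41, 0.583], [0.572, 0.578]]
side [ 224  196   79   53 2758] [263. 221.] [[302, 231], [238, 248], [224, 210], [286, 196]] [[0.524, 0.199], [0.371, 0.232], [0.405, 0.373], [0.563, 0.336]]
side [ 127  205   75   63 2583] [162. 235.] [[199, 229], [137, 267], [127, 255], [145, 215], [177, 205]] [[0.324, 0.342], [0.159, 0.301], [0.152, 0.35], [0.235, 0.463], [0.315, 0.457]]
scene [ 441  244   80   72 2694] [480. 280.] [[520, 273], [481, 315], [441, 279], [479, 244]] [[0.14, 0.442], [0.315, 0.459], [0.317, 0.331], [0.153, 0.316]]
scene [ 344  267   86   71 2762] [387. 301.] [[429, 308], [370, 337], [344, 291], [403, 267]] [[0.401, 0.37], [0.563, 0.341], [0.533, 0.211], [0.368, 0.247]]
scene [ 402  333   96   87 2555] [455. 371.] [[497, 375], [448, 419], [402, 380], [456, 333]] [[0.402, 0.579], [0.556, 0.577], [0.574, 0.459], [0.398, 0.455]]
```

Bung 3 gripped (34 mm). Target tray centre ≈ (0.466,0.288), rotated ≈ −13° like the tool. Lift and carry to the far half.

Emit:
move_arm:
  commands:
    - [30,0,0,-10,0]
    - [30,0,0,-25,0]
    - [30,0,0,-25,0]
    - [30,25,-12,-5,0]
    - [30,50,-22,0,0]
    - [30,55,-24,0,0]
    - [30,55,-24,0,0]
    - [30,55,-24,0,0]
    - [30,50,-22,0,0]
    - [30,28,-12,0,0]
    - [30,4,-2,0,0]
    - [30,0,0,0,0]

```text
time_s: 27.48
ee_pos: [0.4722, 0.316, 0.1446]
ee_rot: [0.001, 0.784, 0.621, -0.001]
force: [-0.2, -1.4, 0.2]
grip_width: 0.0338
grip_force: 30.0
```

Run:
```python
from h import *
w=cam("wrist");o=w["o"];print(o["ee_pos"],o["grip_width"],tool(o,(.473,.317,.0365)))
h=cv2.cvtColor(w["im"],cv2.COLOR_BGR2HSV).astype(int);H,S,V=h[...,0],h[...,1],h[...,2]
m=((H<6)|(H>174))&(S>180)
for s,ce,k in blobs(w,m,1000):
    q=cv2.approxPolyDP(cv2.convexHull(np.argwhere(k)[:,::-1].astype(np.int32)),12,True)[:,0]
    print(s,q.tolist(),[tool(o,onz(w,*p,.028)).round()[:2].tolist() for p in q])
```

```text
[0.47217527 0.31603439 0.14458513] 0.03378531489332093 [  1.29411065   0.56059993 108.08338783]
[ 133    0  245   53 7071] [[377, 4], [161, 52], [133, 0]] [[136.0, 32.0], [112.0, -91.0], [139.0, -104.0]]
[    0    69   122   231 17324] [[2, 299], [1, 69], [35, 75], [121, 253]] [[-42.0, -217.0], [103.0, -186.0], [100.0, -166.0], [-9.0, -130.0]]
[  187   171   264   166 29683] [[450, 174], [437, 333], [204, 335], [187, 179]] [[42.0, 81.0], [-68.0, 82.0], [-69.0, -80.0], [39.0, -82.0]]
```

Emit:
move_arm:
  commands:
    - [30,0,0,25,0]
    - [30,0,0,40,0]
    - [30,0,0,25,0]
    - [30,0,0,9,0]
    - [30,0,0,1.5,0]
    - [30,0,0,0,0]

```text
time_s: 28.28
ee_pos: [0.473, 0.3172, 0.0451]
ee_rot: [0.0, 0.784, 0.621, 0.001]
force: [-0.7, -0.2, -0.2]
grip_width: 0.0343
grip_force: 30.0
```

Emit:
move_arm:
  commands:
    - [30,0,0,1.5,0]
    - [30,0,0,0.7,0]
    - [30,0,0,0,0]

```text
time_s: 28.65
ee_pos: [0.4724, 0.3177, 0.0425]
ee_rot: [-0.0, 0.784, 0.621, 0.001]
force: [-0.8, 0.2, 3.0]
grip_width: 0.0338
grip_force: 30.2
```

Emit:
move_arm:
  commands:
    - [45,0,0,0,0]
    - [54,0,0,0,0]
    - [54,0,0,0,0]
    - [54,0,0,-30,0]
    - [54,0,0,-50,0]
    - [54,-10,5,-20,0]
    - [60,-45,25,0,0]
    - [60,-50,27,0,0]
    - [60,-50,27,0,0]
    - [60,-50,27,0,0]
    - [60,-42,23,0,0]
    - [60,-15,9,0,0]

```text
time_s: 30.15
ee_pos: [0.5512, 0.0247, 0.1418]
ee_rot: [0.001, 0.786, 0.618, -0.001]
force: [-1.2, 0.3, 0.4]
grip_width: 0.06
grip_force: 0.0
```

Emit:
move_arm:
  commands:
    - [60,0,0,0,0]
    - [60,0,0,0,0]

```text
time_s: 30.4
ee_pos: [0.5507, 0.0322, 0.1414]
ee_rot: [-0.001, 0.783, 0.622, -0.0]
force: [-0.3, 1.0, 0.2]
grip_width: 0.0602
grip_force: 0.0
```

Run:
```python
from h import *
w=cam("wrist");o=w["o"];print(o["ee_pos"],tool(o,(.552,.0296,.074)),o["force"])
h=cv2.cvtColor(w["im"],cv2.COLOR_BGR2HSV).astype(int);H,S,V=h[...,0],h[...,1],h[...,2]
m=((H<8)|(H>172))&(S>95);print(proj(w,(.552,.0296,.077)))
for s,ce,k in blobs(w,m,300): print(s[:5],ce.round(),onz(w,*ce,.077).round(4),tool(o,onz(w,*ce,.077)).round(1))
```

```text
[0.55068348 0.03222104 0.14138936] [-2.35426021  2.01183196 67.38203477] [-0.32994256  0.96449838  0.2294267 ]
[323.01431406 271.41981511]
[ 286  108   78   81 4428] [324. 148.] [0.5664 0.0902 0.077 ] [59.9  2.4 64.5]
[ 288  229   72   76 3476] [323. 268.] [0.5526 0.0313 0.077 ] [-0.5  2.2 64.4]
```

Emit:
move_arm:
  commands:
    - [60,-1,2,20,0]
    - [60,0,0,25,0]
    - [60,0,0,14,0]
    - [60,0,0,2,0]
    - [60,0,0,0,0]
    - [30,0,0,0,0]
    - [30,0,0,0,0]
    - [30,0,0,0,0]
    - [30,0,0,0,0]

```text
time_s: 31.58
ee_pos: [0.5534, 0.0282, 0.0816]
ee_rot: [0.0, 0.784, 0.621, 0.001]
force: [-0.0, 0.3, 5.6]
grip_width: 0.0349
grip_force: 29.7
```

Emit:
move_arm:
  commands:
    - [30,0,0,-10,0]
    - [30,0,0,-25,0]
    - [30,0,0,-28,0]
    - [30,22,-15,-2,0]
    - [30,42,-29,0,0]
    - [30,45,-31,0,0]
    - [30,45,-31,0,0]
    - [30,36,-25,0,0]
    - [30,18,-13,0,0]
    - [30,2,-1,0,0]
    - [30,0,0,0,0]
    - [30,0,0,0,0]

```text
time_s: 33.08
ee_pos: [0.4608, 0.2639, 0.1461]
ee_rot: [0.001, 0.785, 0.62, -0.0]
force: [-0.5, -0.3, -0.7]
grip_width: 0.0346
grip_force: 30.0
```

Run:
```python
from h import *
w=cam("wrist");o=w["o"];print(o["ee_pos"],o["grip_width"],tool(o,(.4603,.2654,.0365)))
h=cv2.cvtColor(w["im"],cv2.COLOR_BGR2HSV).astype(int);H,S,V=h[...,0],h[...,1],h[...,2]
m=((H<6)|(H>174))&(S>180)
for s,ce,k in blobs(w,m,1000):
    q=cv2.approxPolyDP(cv2.convexHull(np.argwhere(k)[:,::-1].astype(np.int32)),12,True)[:,0]
    print(s,q.tolist(),[tool(o,onz(w,*p,.028)).round()[:2].tolist() for p in q])
m=((H<10)|(H>172))&(S>80)&(V<120)
for s,ce,k in blobs(w,m,600): print("bung?",s,ce,tool(o,onz(w,*ce,.035)).round())
```

```text
[0.4608397  0.26391574 0.14612088] 0.03459348437918735 [  1.39513964  -0.95765048 109.61919391]
[    0     0   112   221 14741] [[2, 220], [0, 0], [26, 0], [111, 181]] [[13.0, -206.0], [140.0, -180.0], [139.0, -165.0], [38.0, -131.0]]
[  178    84   266   208 39914] [[443, 114], [441, 285], [200, 289], [178, 89], [382, 84]] [[78.0, 74.0], [-32.0, 82.0], [-35.0, -81.0], [92.0, -84.0], [95.0, 37.0]]
bung? [   0    0  112  222 5328] [55.04147898 98.96509009] [  86. -153.  111.]
bung? [  184    87   273   279 15937] [319.98098764 261.22833658] [-13.   1. 111.]
bung? [ 285  126   65   66 3297] [317.07006369 158.31270852] [ 52.  -1. 111.]
```

Emit:
move_arm:
  commands:
    - [30,0,0,25,0]
    - [30,0,0,40,0]
    - [30,0,0,25,0]
    - [30,0,0,9,0]
    - [30,0,0,1.5,0]
    - [30,0,0,0,0]
    - [30,0,0,1,0]
    - [30,0,0,0,0]

```text
time_s: 34.12
ee_pos: [0.4602, 0.266, 0.0449]
ee_rot: [0.0, 0.784, 0.621, 0.0]
force: [-0.9, 0.5, -0.2]
grip_width: 0.0345
grip_force: 30.0
```

Emit:
move_arm:
  commands:
    - [30,0,0,1,0]
    - [30,0,0,0.5,0]
    - [30,0,0,0,0]
    - [45,0,0,0,0]
    - [54,0,0,0,0]
    - [54,0,0,0,0]
    - [54,0,0,-30,0]
    - [54,0,0,-50,0]
    - [54,0,0,-50,0]
    - [54,0,0,-20,0]
    - [54,0,0,0,0]

```text
time_s: 35.5
ee_pos: [0.4607, 0.2661, 0.1943]
ee_rot: [0.0, 0.784, 0.621, 0.002]
force: [-0.1, -0.0, -0.9]
grip_width: 0.0541
grip_force: 0.0
```

Run:
```python
from h import *
w=cam("wrist");a=cam("scene");b=cam("side");o=w["o"];print(o["ee_pos"],o["time_s"],o["grip_width"])
def f(c,m,z,n,amin):
    for s,ce,k in blobs(c,m,amin):
        P=onz(c,*ce,z)
        if .38<P[0]<.6 and -.35<P[1]<.4 and s[4]<6000: print(n,s,ce.round(),P.round(3))
for n,c in(("wrist",w),("side",b),("scene",a)):
    h=cv2.cvtColor(c["im"],cv2.COLOR_BGR2HSV).astype(int);H,S,V=h[...,0],h[...,1],h[...,2]
    f(c,((H<10)|(H>172))&(S>80)&(V<(120 if n=="wrist" else 95)),.06 if n!="wrist" else .039,n,60)
    f(c,V<45,.126,n+" blk",40)
A=a["im"][100:340,200:450];B=b["im"][150:440,180:520]
A=cv2.resize(A,(400,384));B=cv2.resize(B,(400,341));m=np.zeros((384,800,3),np.uint8);m[:,:400]=A;m[:341,400:]=B;cv2.imwrite("pics/end.png",m)
```

```text
[0.46071803 0.26612833 0.19426187] 35.5 0.05410535151791762
wrist [476 412  33  35 414] [490. 432.] [0.566 0.05  0.039]
side [225 196  76  38 856] [262. 213.] [0.457 0.267 0.06 ]
side [225 218  79  31 504] [263. 236.] [0.419 0.196 0.06 ]
side [337 229  16  18 216] [344. 237.] [0.568 0.092 0.06 ]
side [372 287  18  21 269] [380. 296.] [ 0.525 -0.087  0.06 ]
side blk [253 205  17  17 152] [259. 213.] [0.417 0.198 0.126]
side blk [258 224  13   9  68] [264. 228.] [0.401 0.15  0.126]
side blk [338 238  13   8  78] [344. 242.] [0.514 0.024 0.126]
side blk [416 371  13  23 174] [422. 382.] [ 0.428 -0.299  0.126]
scene [271 195  14  16 175] [278. 202.] [ 0.516 -0.095  0.06 ]
scene [297 246  15  18 213] [304. 254.] [0.561 0.087 0.06 ]
scene [ 343  268   88   72 2134] [388. 302.] [0.487 0.313 0.06 ]
scene blk [261 124   5  16  62] [263. 132.] [ 0.426 -0.299  0.126]
scene blk [273 203  11   8  54] [278. 207.] [ 0.556 -0.028  0.126]
scene blk [298 256  13   7  60] [304. 259.] [0.598 0.139 0.126]
scene blk [377 290  12   9  64] [382. 295.] [0.519 0.314 0.126]
scene blk [386 305  13  10  62] [391. 311.] [0.531 0.355 0.126]
```

Bungs 1 and 4 are at the same pixels as at the start, and so is the ramrod. Two bungs are in the tray.

```bash
python3 -c "
from station import robot
print(robot.job_done())"
```

```text
the job is handed in; nothing more can be done
None
```

The job is handed in at 35.5 s. Bungs 2 and 3 were blind and are in the red tray. Bungs 1 and 4 are sound and still in their seats. The ramrod is back in its hole in the stand.

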